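Draw the stuck outer shield can off its inner can

ROBOT

A 7-joint arm with a two-finger parallel gripper is mounted at the origin on a cart in front of the work surface, level with it; the furniture and walls round the work are solid. World frame = base frame: x ahead of the robot, y to its left, z up, the work surface at z = 0. Lengths are in m, angles in rad, forces in N, time in s.
With the tool pointing down it reaches from about 0.425 to 0.875 m from the base axis. Payload 4.7 kg.
Tool frame: the origin (TCP) lies at the very end of the fingers, on their centre line; the grasp point (between the pads) lies 19 mm behind it; x points along the fingers, z is the direction in which the jaws open and shut, and the axes are right-handed (so a half turn about x gives the same grasp; the last joint's range is limited). The gripper opens to 87 mm and grips with 3 to 60 N. Pads are 19 mm wide; open, the fingers measure 117 mm over their backs; the gripper's body (75 mm by 190 mm) begins 51 mm behind the grasp point.
Start: joints at [1.254, 0.321, -0.07, 1.45, 0.023, 1.371, -0.057], TCP at [0.211, -0.615, 0.223] pointing down, gripper open.
Joint ranges: [-2.86, 2.86], [-0.3, 2.09], [-1.38, 1.24], [0.06, 2.45], [-1.56, 4.7], [0.09, 2.05], [-2.69, 2.69]. Speed limits (rad/s): [2.57, 2.57, 3.14, 3.14, 3.14, 3.14, 3.14].

INTERFACE

Orientations are given as a rotation vector (axis times angle).
In Python, from plant import ctrl gives the robot as it stands.
- The arm moves only by the tool apply_moves, never from a script. Its argument "moves" is a list of rows, each a list of 5 numbers: the opening, from 0 (shut) to 1 (fully open), then the shift along the tool's x, y, z in mm, then the turn about the tool's x in degrees. In form: [[gripper, tx, ty, tz, roll], ...]. A call has 1 to 20 rows; each row is the pose to reach, as a shift and turn from the pose commanded when the call began, along the tool's axes at that moment; what a row does not reach only later rows make up. A row lasts 1/12 s, in which the tool goes at most 41.7 mm and 7.16 degrees, less where a joint would pass 70% of its speed; a pose out of reach is approached as far as the arm can. A call with a gripper value outside its range is refused whole. The fingers move at their own pace and stop on an object; the grip force is fixed at half the most. Time passes only in rows, so rows that repeat a pose let the fingers close. It gives the time, the measured TCP pose, the force and the opening at its end, in the units of the state.
- ctrl.observe(): the state, without advancing time (a new reading comes with each control period).
- ctrl.camera(name): name is "scene" or "top" or "wrist"; returns a dict with "pixels" (420x560x3 uint8, red, green, blue), "camera_matrix" (3x3 intrinsics, pixels), "pose" (4x4, takes a point from camera to world coordinates). Camera axes: x right, y up, looking along -z (the intrinsics and any distortion apply to the point x, -y, -z); pixel columns grow to the right and rows downward; lengths in m; the calibration is good to about 2 mm. The wrist camera is an equidistant fisheye: a pixel r from the principal point sees the ray r / f radians off the axis. A picture is of the moment at which its call begins. There is no depth.
- ctrl.finish_job(): hands the job in, once; it reports no verdict.
Trained networks look in the newest picture that a camera, given by its name, has taken for a name from the list of things; names that differ only in an ending like _2 or _b are one class to them, and where a whole thing is asked for, a point or a joint stands for the part that bears it (a point fixed in the world has none). Each returns a list of dicts, best first, with "confidence" (0 to 1); they miss things now and then, are a little off and sometimes report something else, mostly with a low value. They report only what shows in the picture. A call takes as long as a camera call. They do not tell look-alikes from the thing itself.
- ctrl.masks_of(camera, query): "mask" (420x560 bool, what is visible of it).
- ctrl.mark_of(camera, query): "position" ([x, y, z] in m, in world coordinates, good to about 4 mm: a listed point, or the origin of a listed thing).
The state is a dict: "time_s": time; "joint_positions": joint angles; "dq": joint speeds; "joint_efforts": joint torques, N m; "position": TCP position; "tcp_rot": TCP orientation; "force": force on the tool from outside, world axes, zero at the start; "torque": the same for the moment, N m; "opening": finger opening in m.
Only numpy, scipy, OpenCV 4.12 (cv2) and the standard library are available. Lean on these libraries where they do the work, as an engineer would, in place of code of your own. Each camera call takes 0.05 s, during which the arm holds its last target.

TASK

The outer shield can has stuck on the smaller can inside it. On the sloping stand, slide the nested pair sideways so that the inner can's foot runs in under the keeper lips, gently but until you feel it press on the sprung end stop; then draw the outer can straight off, square to the slope, so that the inner can stays behind on the stand, still under the lips by the stop. Stand the outer can upright, open end down, on the middle of the round pad, set down gently, and leave the things around alone.

Things in the scene. Friction and masses are not known exactly. Their poses are not given: they have to be found in the camera images.
- deck: Sloping aluminium deck of the stand, 130 mm (x) by 230 mm (y), fixed at 30 degrees on a dark base. Origin: centre of its upper face; x points up the slope, to the robot's right; y level along the deck, away from the robot; z square to the face, up and to the left. Slippery face (friction about 0.2). A ledge 6.5 mm high runs the whole length of the low side, its inner face at x = -47.5 mm. Open above where y < 0.
- keeper_mouth (a point): Middle of the keeper channel's mouth on the deck face, at deck y = +5 mm, axes as the deck. From here to the deck's +y end, rails (inner faces at x = -47.5 and +47.5 mm, lead-in at the mouth) carry dark lips reaching in to x = -39 and +39 mm, 6.5 to 10.5 mm above the face. The inner can's foot slides under them with 2.5 mm play in height, 3 mm across.
- end_stop: Dark stop block 50x12x18 mm screwed across the keeper channel, axes as the deck. Origin: centre of its underside. On its -y side a sprung rubber-faced buffer stands out, its face 18 mm from this origin: it meets the inner can's foot when the can's axis is 64 mm before this origin along y, then yields 1 mm per 1.5 N, 10 mm at most.
- inner_mid (a point): Middle of the inner can's axis, 35 mm above its underside. Aluminium can, closed, 60 mm diameter, 70 mm high, upside down, with a round foot flange 92 mm in diameter, 4 mm thick; only the flange shows while the outer can covers it. z: its axis, up out of the deck. About 0.22 kg.
- outer_mid (a point): Middle of the outer can's body, 38 mm above its rim (nested: 42 mm above the inner can's underside). Steel can, upside down, open below, 72 mm outside, 66 mm inside, 76 mm from rim to flat top, handle on top; z: its axis, from rim to handle. About 0.28 kg. Springs inside clamp the inner can with 6 to 11 N of drag for the first 40 mm of drawing off; it is clear after 70 mm.
- outer_grip (a point): Centre of the outer can's dark handle bar, on its axis, 67 mm above outer_mid, 105 mm above the rim; axes as the can. The bar is 62 mm long along x, 22 mm wide along y (grasp across this), 18 mm high along z, with 20 mm free below it, between two round posts 12 mm thick at x = -21 and +21 mm.
- pad_top (a point): Centre of the upper face of the black round rest pad, 110 mm diameter, 5 mm thick, lying flat on the worktop, fixed.
- tape_roll: black roll of tape lying flat, 58 mm across, 19 mm high; origin at the centre of its underside; a bystander, loose
- lens_tube: black round tube standing, 32 mm across, 52 mm high; origin at the centre of its underside; a bystander, loose
- dropper_bottle: small brown bottle with white cap, 32 mm across, 70 mm high; origin at the centre of its underside; a bystander, loose
- small_carton: small brown carton, 59x121x36 mm; origin at the centre of its underside; a bystander, loose
- laser_module: brass-coloured cylinder in a black v-mount, 30x74x28 mm; origin at the centre of its underside; a bystander, loose
- marker_pen: black and blue pen lying, 120 mm long, 11 mm thick; origin at the centre of its underside; a bystander, loose
- filter_box: flat clear box, 46x52x14 mm; origin at the centre of its underside; a bystander, loose
- outer_can: The same outer can; origin on its axis, 4 mm below its rim.
- inner_can: The same inner can; origin at the centre of its underside.
Things that resemble listed ones, but are neither listed nor needed, are in the scene too. Leave any yellow look-alike of the part that bears pad_top alone.

How it is judged:
By the outcome, as a careful person would: the job done as asked, in the order asked, and still so for the second after the job is handed in, with the robot touching nothing.
It also fails if it takes over 64 s, if anything falls off the work surface, if the arm or the gripper's body presses on something with over 40 N, if the wrist force passes 120 N, or if a joint passes its speed limit or range.

## Working session

There is one attempt and no reset: what is moved stays moved. The work goes in short steps, Python scripts to look and compute and a tool call to move; the robot and the scene stay as the last step left them, time stands still between calls to the robot, and variables do not carry over. Pictures are saved under pics/ and viewed, and the job is handed in when it is done.

Besides the shell and the picture viewer there is one more tool, called after "Emit:" by a JSON object that holds its "api" and its "payload", one argument or row to a line. apply_moves: Moves the arm, as the interface text tells. Its arguments: {"type":"object","properties":{"moves":{"type":"array","items":{"type":"array","items":{"type":"number"}}}},"required":["moves"]}

```bash
ls; mkdir -p pics; cat > h.py <<'E'
import numpy as np, cv2
from plant import ctrl
from scipy.spatial.transform import Rotation as R
def shot(cam,name):
    c=ctrl.camera(cam); cv2.imwrite('pics/'+name+'.png',cv2.cvtColor(c['pixels'],cv2.COLOR_RGB2BGR)); return c
def marks(cam,qs,n=2):
    for q in qs:
        for m in ctrl.mark_of(cam,q)[:n]: print(cam,q,round(m['confidence'],2),np.round(np.array(m['position'])*1000,1))
E
python3 - <<'E'
from h import *
s=ctrl.observe(); print({k:np.round(v,3) for k,v in s.items()})
print(np.round(R.from_rotvec(s['tcp_rot']).as_matrix(),3))
for c in('scene','top','wrist'):
    d=shot(c,c+'0'); print(c,np.round(d['pose'],3).tolist(),d['camera_matrix'].tolist())
    marks(c,['deck','keeper_mouth','end_stop','inner_mid','outer_mid','outer_grip','pad_top','outer_can','inner_can'])
E
```

```text
pics
{'time_s': np.float64(0.0), 'joint_positions': array([ 1.254,  0.322, -0.07 ,  1.452,  0.023,  1.371, -0.057]), 'dq': array([-0.001,  0.001, -0.001,  0.   , -0.   , -0.   , -0.001]), 'joint_efforts': array([-1.0000e-03, -4.9128e+01, -4.0500e-01, -3.1253e+01, -6.4000e-02,
        4.4000e-02,  0.0000e+00]), 'position': array([ 0.211, -0.614,  0.221]), 'tcp_rot': array([ 0.963,  1.349, -0.962]), 'force': array([ 0.006,  0.757, -0.579]), 'torque': array([-0.003,  0.017, -0.015]), 'opening': np.float64(0.087)}
[[-0.001  0.946  0.325]
 [ 0.002  0.325 -0.946]
 [-1.    -0.    -0.002]]
scene [[-0.791, 0.354, -0.499, -0.126], [-0.612, -0.466, 0.639, 0.804], [-0.006, 0.811, 0.585, 0.929], [0.0, 0.0, 0.0, 1.0]] [[524.806539870582, 0.0, 283.1770799911095], [0.0, 524.806539870582, 196.4936524806977], [0.0, 0.0, 1.0]]
scene deck 0.81 [534.8  75.2  46.7]
scene deck 0.19 [544.7  72.8  46.8]
scene keeper_mouth 0.97 [542.3  73.6  46. ]
scene keeper_mouth 0.66 [470.9  69.1  43.4]
scene end_stop 0.62 [645.1  81.4  47.4]
scene outer_mid 0.17 [ 4.325e+02 -1.547e+02  3.000e-01]
scene outer_grip 0.71 [4
[... 579 characters left out ...]
 0.29 [ 428.5 -143.4    1.8]
top end_stop 0.69 [598.8 312.    1.5]
top end_stop 0.47 [645.4  78.2  45.5]
top inner_mid 0.62 [476.6  88.1  78.3]
top outer_mid 0.73 [471.7  92.7  81.1]
top outer_mid 0.53 [ 7.107e+02 -2.768e+02 -3.000e-01]
top outer_grip 0.93 [470.  121.  139.8]
top outer_grip 0.55 [ 599.6 -399.5    2.5]
top pad_top 0.96 [599.8 311.2   1.9]
top pad_top 0.84 [544.4 -97.    4.9]
top outer_can 0.65 [474.1  68.8  46.1]
top inner_can 0.55 [475.4  69.3  47.4]
wrist [[0.325, 0.91, 0.256, 0.281], [-0.946, 0.313, 0.088, -0.591], [0.0, -0.271, 0.963, 0.385], [0.0, 0.0, 0.0, 1.0]] [[325.19226210127806, 0.0, 273.6682478148015], [0.0, 325.19226210127806, 214.3530004502283], [0.0, 0.0, 1.0]]
```

View pics/scene0.png

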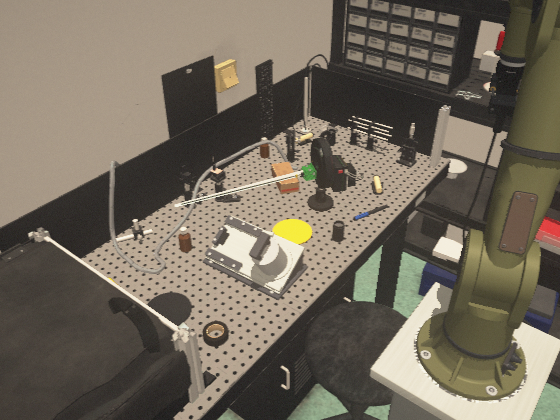

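View pics/top0.png

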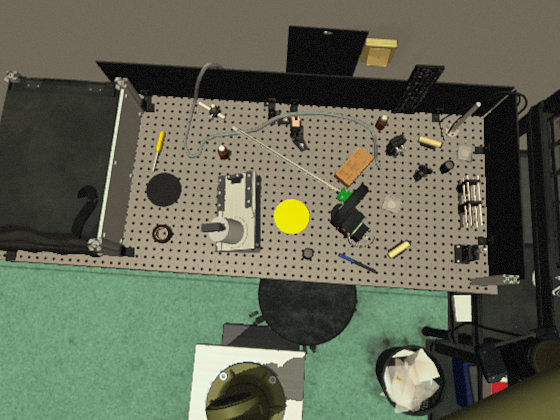

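```bash
python3 - <<'E'
from h import *
for c in('scene','top'):
    ctrl.camera(c)
    marks(c,['tape_roll','lens_tube','dropper_bottle','small_carton','laser_module','marker_pen','filter_box'],2)
E
```

```text
scene tape_roll 0.93 [457.4 292.4  -0.7]
scene lens_tube 0.5 [ 432.9 -150.2    1.7]
scene dropper_bottle 0.71 [ 711.3 -279.7   -2.6]
scene dropper_bottle 0.59 [728.  130.5  -1.1]
scene small_carton 0.93 [ 7.086e+02 -2.786e+02 -1.000e-01]
scene laser_module 0.7 [ 463.7 -429.2    0.7]
scene marker_pen 0.51 [ 4.135e+02 -3.009e+02 -2.000e-01]
scene filter_box 0.72 [ 4.658e+02 -4.285e+02 -4.000e-01]
scene filter_box 0.66 [542.9  69.3  50.6]
top tape_roll 0.67 [461.5 295.9   4.3]
top lens_tube 0.61 [ 417.5 -297.2   -4.3]
top lens_tube 0.51 [537.1  72.4  47.3]
top dropper_bottle 0.56 [726.8 132.3  -0. ]
top small_carton 0.93 [ 7.090e+02 -2.764e+02  4.000e-01]
top small_carton 0.24 [ 427.3 -147.9    3.2]
top laser_module 0.52 [ 465.5 -417.6   -6.1]
top marker_pen 0.43 [ 418.5 -299.    -2.9]
top filter_box 0.74 [ 601.  -399.5   -1.1]
```

The scene picture shows the nested pair on the near half of the deck at about (270,260) and the black pad at (170,305). The yellow look-alike is at (292,232). The top picture shows the handle at about (213,227) and the black pad at (164,190).

The tool always points down, so I'll grasp across the bar with the jaws along deck y. First I'll go up and over in an arc.

Emit:
{"api": "apply_moves", "payload": {
  "moves": [
    [1,-40,0,0,0],
    [1,-80,0,0,0],
    [1,-95,30,-20,0],
    [1,-95,60,-40,0],
    [1,-95,90,-60,-5],
    [1,-95,125,-80,-10],
    [1,-95,155,-100,-15],
    [1,-95,190,-125,-20],
    [1,-95,229,-148,-26],
    [1,-95,250,-180,-32],
    [1,-95,275,-210,-38],
    [1,-95,300,-240,-44],
    [1,-95,330,-270,-50],
    [1,-95,360,-300,-56],
    [1,-95,385,-330,-62],
    [1,-95,410,-360,-68],
    [1,-95,430,-395,-74],
    [1,-95,450,-430,-74],
    [1,-90,465,-465,-74],
    [1,-85,480,-500,-74]
  ]
}}

```text
time_s: 3.97
position: [0.5028, 0.0162, 0.3079]
tcp_rot: [-0.041, 1.569, 0.04]
force: [0.7, -0.0, 0.1]
opening: 0.0872
```

Emit:
{"api": "apply_moves", "payload": {
  "moves": [
    [1,0,0,0,0],
    [1,0,0,0,0],
    [1,0,0,0,0]
  ]
}}

```text
time_s: 4.22
position: [0.5027, 0.0134, 0.3076]
tcp_rot: [-0.041, 1.57, 0.04]
force: [0.5, -0.8, 0.5]
opening: 0.0868
```

```bash
python3 - <<'E'
from h import *
s=ctrl.observe(); print(s['time_s'],np.round(s['position'],4),np.round(s['force'],2),np.round(s['joint_positions'],2))
print(np.round(R.from_rotvec(s['tcp_rot']).as_matrix(),3))
c='wrist'
d=shot(c,c+'1'); print(np.round(d['pose'],3).tolist())
qs=['deck','keeper_mouth','end_stop','inner_mid','outer_mid','outer_grip','pad_top','outer_can','inner_can']
marks(c,qs)
E
```

```text
4.2167 [0.5027 0.0134 0.3076] [ 0.51 -0.82  0.51] [ 0.62  0.   -0.69  1.65  0.    1.49 -0.02]
[[ 0.    -0.051  0.999]
 [-0.001  0.999  0.051]
 [-1.    -0.001  0.   ]]
[[0.999, -0.05, -0.014, 0.498], [0.052, 0.961, 0.271, 0.087], [-0.0, -0.272, 0.962, 0.47], [0.0, 0.0, 0.0, 1.0]]
wrist deck 0.59 [539.3  71.2  51. ]
wrist keeper_mouth 0.57 [550.   69.3  46.6]
wrist end_stop 0.96 [643.9  81.4  51.2]
wrist outer_mid 0.92 [474.   85.8  82. ]
wrist pad_top 0.89 [542.9 -96.8   4.9]
wrist outer_can 0.71 [477.   70.3  49.2]
wrist inner_can 0.16 [470.6 127.3 143. ]
```

View pics/wrist1.png

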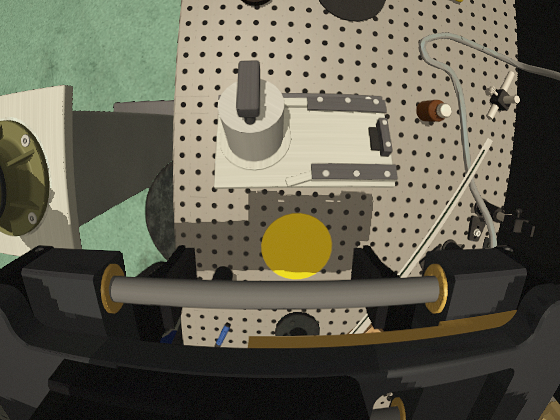

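```bash
python3 - <<'E'
import cv2
i=cv2.imread('pics/wrist1.png')[50:200,205:405]
cv2.imwrite('pics/w1crop.png',cv2.resize(i,None,fx=4,fy=4,interpolation=cv2.INTER_CUBIC))
E
```

```text
(no output)
```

View pics/w1crop.png

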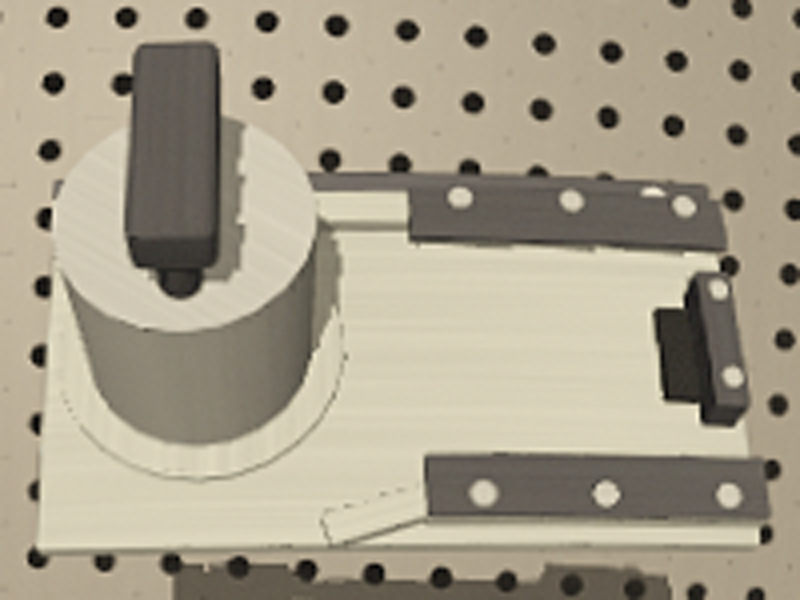

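```bash
cat >> h.py <<'E'
def ray(d,u,v):
    K=d['camera_matrix']; x=(u-K[0,2]);y=(v-K[1,2]); r=np.hypot(x,y); th=r/K[0,0]
    p=np.array([np.sin(th)*x/r,-np.sin(th)*y/r,-np.cos(th)]); return d['pose'][:3,:3]@p,d['pose'][:3,3]
def onz(d,u,v,z):
    a,o=ray(d,u,v); return o+a*(z-o[2])/a[2]
E
python3 - <<'E'
from h import *
d=ctrl.camera('wrist'); g=lambda p,z: onz(d,205+(p[0]+.5)/4-.5,50+(p[1]+.5)/4-.5,z)
for n,a,b,z in [('highedge',(40,550),(758,545),.079),('liphi',(427,456),(765,459),.075),('liplo',(410,241),(724,250),.036),('lowrail',(320,228),(405,230),.03),('lowouter',(315,173),(706,185),.02),('barhi',(126,238),(216,240),.16),('barlo',(138,45),(218,43),.13),('barL',(138,45),(126,238),.147),('barR',(218,45),(216,238),.147)]:
    A,B=g(a,z),g(b,z); v=B-A; print(n,np.round(A*1000,1),np.round(B*1000,1),round(np.degrees(np.arctan2(v[1],v[0])),2), round(np.linalg.norm(v)*1000,1))
s=ctrl.observe();print(s['position'])
for c in('scene','top','wrist'):
    ctrl.camera(c); marks(c,['outer_grip','end_stop','deck','inner_can','outer_can'],1)
E
```

```text
highedge [429.3   8.8  79. ] [655.9  23.4  79. ] 3.69 227.1
liphi [546.7  43.3  75. ] [656.4  50.8  75. ] 3.93 109.9
liplo [541.2 110.6  36. ] [649.7 118.3  36. ] 4.04 108.8
lowrail [511.5 113.4  30. ] [539.9 114.6  30. ] 2.42 28.4
lowouter [509.1 133.   20. ] [646.9 142.   20. ] 3.74 138.1
barhi [462.2 101.4 160. ] [483.5 101.6 160. ] 0.67 21.3
barlo [459.2 154.2 130. ] [479.8 155.3 130. ] 3.09 20.7
barL [461.2 150.9 147. ] [460.7 101.9 147. ] -90.57 48.9
barR [480.8 151.4 147. ] [482.8 102.7 147. ] -87.64 48.8
[0.50268833 0.01382513 0.30755509]
scene outer_grip 0.64 [476.  121.4 141.5]
scene end_stop 0.52 [644.4  83.6  47.4]
scene deck 0.86 [537.   73.8  50.1]
scene inner_can 0.51 [477.1  73.2  45.4]
scene outer_can 0.97 [472.4  71.4  41.3]
wrist outer_grip 0.66 [ 429.6 -147.8   -0. ]
wrist end_stop 0.63 [640.3  82.4  51.7]
wrist deck 0.92 [539.   74.2  50.7]
wrist inner_can 0.21 [468.7 125.  143.3]
wrist outer_can 0.75 [479.   69.6  48.1]
```

Emit:
{"api": "apply_moves", "payload": {
  "moves": [
    [1,30,40,-10,-0.9],
    [1,60,75,-20,-0.9],
    [1,90,100,-25,-0.9],
    [1,115,110,-25,-0.9],
    [1,115,110,-25,-0.9],
    [1,115,110,-25,-0.9],
    [1,115,110,-25,-0.9]
  ]
}}

```text
time_s: 6.25
position: [0.473, 0.1217, 0.1935]
tcp_rot: [-0.052, 1.569, 0.052]
force: [-0.1, 0.1, 0.7]
opening: 0.0869
```

```bash
python3 - <<'E'
from h import *
d=shot('wrist','wrist2')
s=ctrl.observe();print(s['time_s'],s['position'],s['force'],np.round(R.from_rotvec(s['tcp_rot']).as_matrix(),4))
marks('wrist',['outer_grip','end_stop','outer_mid'],2)
i=cv2.imread('pics/wrist2.png'); cv2.imwrite('pics/wrist2b.png',cv2.resize(i,(800,600)))
E
```

```text
6.3 [0.47358119 0.12145591 0.19404492] [-0.76215266 -0.35713953 -0.06820944] [[ 2.400e-03 -6.520e-02  9.979e-01]
 [-1.000e-04  9.979e-01  6.520e-02]
 [-1.000e+00 -2.000e-04  2.400e-03]]
wrist outer_grip 0.67 [470.1 124.8 138.1]
wrist end_stop 0.72 [644.9  82.3  54.6]
wrist end_stop 0.55 [728.  133.   -2.2]
wrist outer_mid 0.27 [471.6 126.8 143.3]
```

View pics/wrist2b.png

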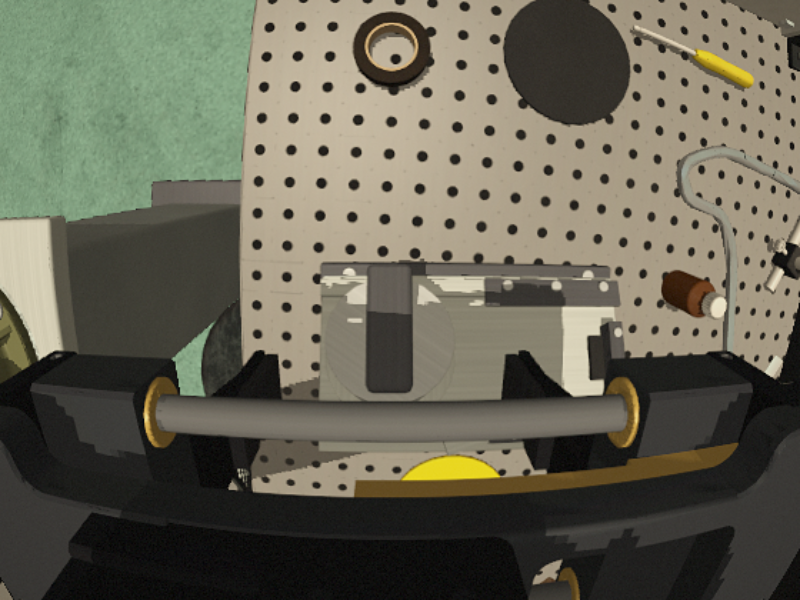

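The picture shows the bar between the open fingers at about (390,330), with the black pad at (567,60). Next I descend and close.

Emit:
{"api": "apply_moves", "payload": {
  "moves": [
    [1,25,2,-2,0],
    [1,50,2,-2,0],
    [1,65,2,-2,0],
    [1,72,2,-2,0],
    [1,72,2,-2,0],
    [1,72,2,-2,0]
  ]
}}

```text
time_s: 6.95
position: [0.4706, 0.1243, 0.1213]
tcp_rot: [-0.052, 1.569, 0.052]
force: [-0.2, -0.0, 0.4]
opening: 0.0866
```

Emit:
{"api": "apply_moves", "payload": {
  "moves": [
    [0.5,0,0,0,0],
    [0.4,0,0,0,0],
    [0.3,0,0,0,0],
    [0.28,0,0,0,0],
    [0.26,0,0,0,0],
    [0.24,0,0,0,0],
    [0.2,0,0,0,0],
    [0.1,0,0,0,0],
    [0.1,0,0,0,0],
    [0.1,0,0,0,0],
    [0.1,0,0,0,0],
    [0.1,0,0,0,0]
  ]
}}

```text
time_s: 7.95
position: [0.47, 0.1244, 0.1206]
tcp_rot: [-0.053, 1.57, 0.053]
force: [0.8, 0.1, -0.1]
opening: 0.0214
```

```bash
python3 - <<'E'
from h import *
d=shot('wrist','wrist3')
for k in range(3):
  s=ctrl.observe();print(s['time_s'],s['position'],s['force'],s['torque'],s['opening'])
  ctrl.camera('scene')
marks('scene',['end_stop','outer_grip','inner_can','outer_mid','outer_can'],1)
i=cv2.imread('pics/wrist3.png'); cv2.imwrite('pics/wrist3b.png',cv2.resize(i,(800,600)))
E
```

```text
8.0 [0.47001767 0.12436584 0.1205772 ] [ 0.9688099   0.22373188 -1.0484433 ] [ 0.01283574 -0.18078047 -0.08219564] 0.021482952273833344
8.05 [0.46998687 0.12437818 0.12054236] [ 0.41721522  0.11868871 -0.2132583 ] [ 0.06880579 -0.09653301 -0.04970029] 0.021629826449288597
8.1 [0.46998291 0.12440969 0.12055954] [-0.18915862  0.09646286  0.75986722] [-0.02957383 -0.1017322  -0.05042694] 0.02168226280210889
scene end_stop 0.72 [644.   82.7  48.2]
scene outer_grip 0.65 [469.6 126.  138.8]
scene inner_can 0.65 [472.1  90.9  78.1]
scene outer_mid 0.7 [470.3  91.1  78.8]
scene outer_can 0.74 [472.5  91.3  80.3]
```

View pics/wrist3b.png

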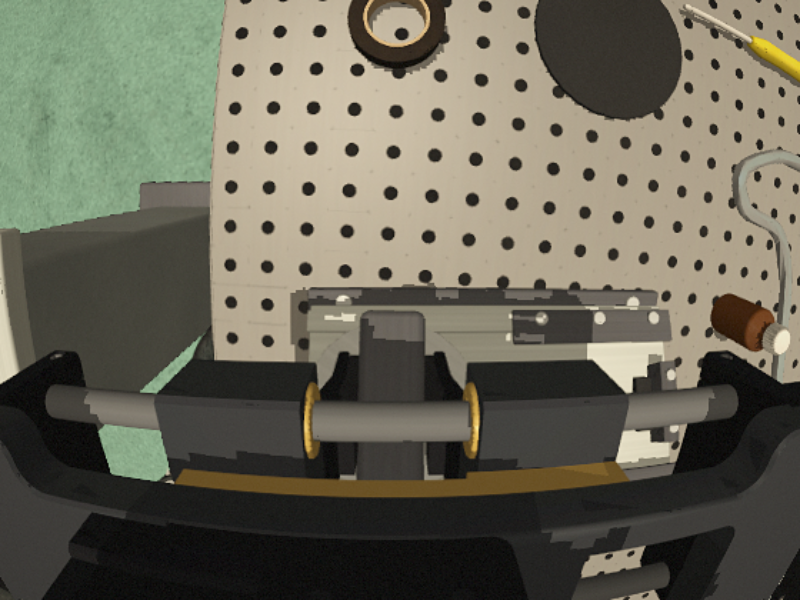

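Gripped: the opening is 21.6 mm and the bar sits centred between the fingers. Next I slide along deck y, which is tool z; measured deck yaw is about 3.8°.

Emit:
{"api": "apply_moves", "payload": {
  "moves": [
    [0.1,0,0,2,0],
    [0.1,0,0,5,0],
    [0.1,0,0,8,0],
    [0.1,0,0,11,0],
    [0.1,0,0,14,0],
    [0.1,0,0,17,0],
    [0.1,0,0,20,0],
    [0.1,0,0,20,0],
    [0.1,0,0,20,0]
  ]
}}

```text
time_s: 9.15
position: [0.4907, 0.1258, 0.1205]
tcp_rot: [-0.052, 1.569, 0.053]
force: [0.1, 0.7, 0.4]
opening: 0.0213
```

```bash
cat > st.py <<'E'
from h import *
F=[];T=[]
for k in range(4):
  ctrl.camera('top'); s=ctrl.observe(); F.append(s['force']);T.append(s['torque'])
print(s['time_s'],np.round(s['position']*1000,1),'F',np.mean(F,0).round(2),'T',np.mean(T,0).round(3),s['opening'])
E
python3 st.py
```

```text
9.35 [490.5 125.8 120.6] F [1.25 0.63 0.4 ] T [ 0.046 -0.317 -0.024] 0.021798043841633263
```

Emit:
{"api": "apply_moves", "payload": {
  "moves": [
    [0.1,0,0,2,0],
    [0.1,0,0,4,0],
    [0.1,0,0,6,0],
    [0.1,0,0,8,0],
    [0.1,0,0,10,0],
    [0.1,0,0,12,0],
    [0.1,0,0,14,0],
    [0.1,0,0,16,0],
    [0.1,0,0,18,0],
    [0.1,0,0,20,0],
    [0.1,0,0,20,0],
    [0.1,0,0,20,0]
  ]
}}

```text
time_s: 10.35
position: [0.5104, 0.1271, 0.1205]
tcp_rot: [-0.053, 1.569, 0.053]
force: [-1.1, -0.3, 1.6]
opening: 0.0218
```

```bash
python3 st.py
```

```text
10.55 [510.3 127.1 120.6] F [ 0.05 -0.    1.11] T [-0.016 -0.018 -0.03 ] 0.021432597206368826
```

Forces are small with the foot entering the mouth. Continuing.

Emit:
{"api": "apply_moves", "payload": {
  "moves": [
    [0.1,0,0,3,0],
    [0.1,0,0,6,0],
    [0.1,0,0,9,0],
    [0.1,0,0,12,0],
    [0.1,0,0,15,0],
    [0.1,0,0,18,0],
    [0.1,0,0,21,0],
    [0.1,0,0,24,0],
    [0.1,0,0,27,0],
    [0.1,0,0,30,0],
    [0.1,0,0,30,0],
    [0.1,0,0,30,0]
  ]
}}

```text
time_s: 11.55
position: [0.5406, 0.1291, 0.1205]
tcp_rot: [-0.052, 1.569, 0.053]
force: [0.4, -0.1, 2.2]
opening: 0.0217
```

```bash
python3 st.py; python3 - <<'E'
from h import *
c=ctrl.camera('scene')['pixels']; i=cv2.cvtColor(c,cv2.COLOR_RGB2BGR)[195:305,190:330]
cv2.imwrite('pics/s4.png',cv2.resize(i,None,fx=5,fy=5,interpolation=cv2.INTER_CUBIC))
E
```

```text
11.75 [540.4 129.1 120.6] F [1.45 0.29 0.45] T [ 0.002 -0.28  -0.072] 0.021684902941505428
```

View pics/s4.png

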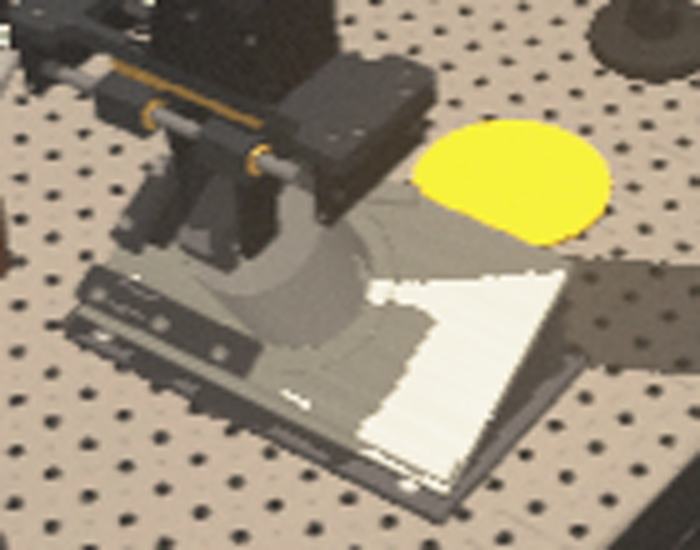

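The foot is running in under the lips; the lip's dark bar in the crop at (180,310) overlaps the foot. Going on more slowly now.

Emit:
{"api": "apply_moves", "payload": {
  "moves": [
    [0.1,0,0,3,0],
    [0.1,0,0,6,0],
    [0.1,0,0,9,0],
    [0.1,0,0,12,0],
    [0.1,0,0,15,0],
    [0.1,0,0,18,0],
    [0.1,0,0,21,0],
    [0.1,0,0,24,0],
    [0.1,0,0,26,0],
    [0.1,0,0,28,0],
    [0.1,0,0,28,0],
    [0.1,0,0,28,0]
  ]
}}

```text
time_s: 12.8
position: [0.5682, 0.131, 0.1205]
tcp_rot: [-0.053, 1.569, 0.053]
force: [-0.3, -0.2, 3.1]
opening: 0.0214
```

```bash
python3 st.py
```

```text
13.0 [568.1 131.  120.5] F [-0.07 -0.53  1.44] T [-0.102 -0.01  -0.028] 0.02135524943517702
```

Emit:
{"api": "apply_moves", "payload": {
  "moves": [
    [0.1,0,0,1,0],
    [0.1,0,0,2,0],
    [0.1,0,0,3,0],
    [0.1,0,0,4,0],
    [0.1,0,0,4,0],
    [0.1,0,0,4,0]
  ]
}}

```text
time_s: 13.5
position: [0.5717, 0.1313, 0.1205]
tcp_rot: [-0.053, 1.57, 0.053]
force: [-2.1, -0.4, 3.2]
opening: 0.0215
```

```bash
python3 st.py
```

```text
13.7 [571.7 131.3 120.5] F [-2.15 -0.62  3.24] T [-0.153  0.531  0.014] 0.02171293090083429
```

Emit:
{"api": "apply_moves", "payload": {
  "moves": [
    [0.1,0,0,1,0],
    [0.1,0,0,2,0],
    [0.1,0,0,3,0],
    [0.1,0,0,3,0],
    [0.1,0,0,3,0]
  ]
}}

```text
time_s: 14.12
position: [0.5749, 0.1315, 0.1205]
tcp_rot: [-0.053, 1.57, 0.053]
force: [-1.5, 0.1, 3.9]
opening: 0.0211
```

```bash
python3 st.py
```

```text
14.3167 [574.9 131.4 120.5] F [-1.27 -0.35  2.74] T [-0.151  0.371 -0.008] 0.02174673520057709
```

Emit:
{"api": "apply_moves", "payload": {
  "moves": [
    [0.1,0,0,1,0],
    [0.1,0,0,2,0],
    [0.1,0,0,2,0],
    [0.1,0,0,2,0]
  ]
}}

```text
time_s: 14.65
position: [0.5766, 0.1317, 0.1205]
tcp_rot: [-0.053, 1.57, 0.053]
force: [-2.0, -0.1, 3.5]
opening: 0.0217
```

```bash
python3 st.py
```

```text
14.85 [576.6 131.6 120.5] F [-2.39 -0.58  3.71] T [-0.184  0.622 -0.05 ] 0.021502185289141485
```

Emit:
{"api": "apply_moves", "payload": {
  "moves": [
    [0.1,0,0,1,0],
    [0.1,0,0,2,0],
    [0.1,0,0,2,0],
    [0.1,0,0,2,0]
  ]
}}

```text
time_s: 15.18
position: [0.5782, 0.132, 0.1205]
tcp_rot: [-0.053, 1.571, 0.053]
force: [-5.1, 0.6, 4.2]
opening: 0.0217
```

```bash
python3 st.py; python3 - <<'E'
from h import *
d=shot('wrist','wrist5')
marks('wrist',['end_stop'],1)
i=cv2.imread('pics/wrist5.png')[180:360,180:420]; cv2.imwrite('pics/wrist5b.png',cv2.resize(i,None,fx=3.3,fy=3.3,interpolation=cv2.INTER_CUBIC))
i=cv2.cvtColor(ctrl.camera('top')['pixels'],cv2.COLOR_RGB2BGR)[160:270,200:280]; cv2.imwrite('pics/top5.png',cv2.resize(i,None,fx=5,fy=5,interpolation=cv2.INTER_CUBIC))
E
```

```text
15.3833 [578.2 131.9 120.5] F [-5.05 -0.2   5.36] T [-0.141  1.256 -0.105] 0.021721326835342832
```

View pics/wrist5b.png

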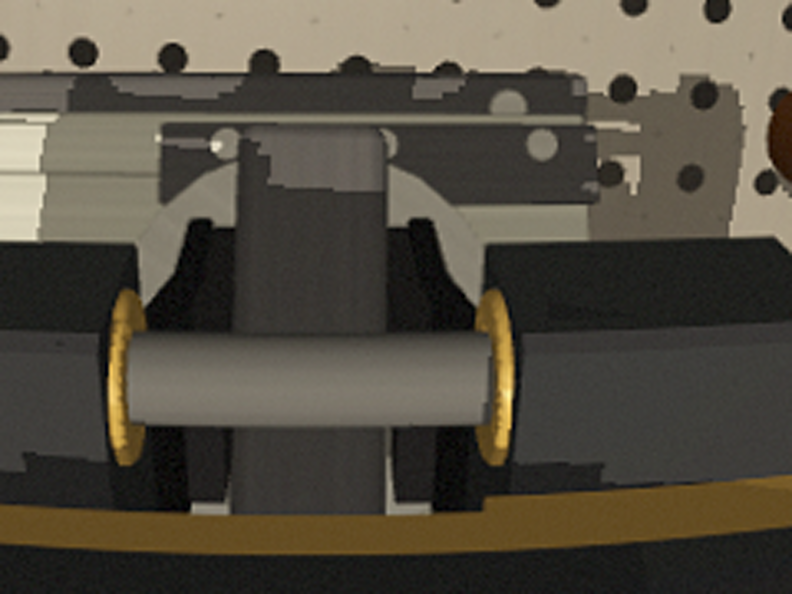

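View pics/top5.png

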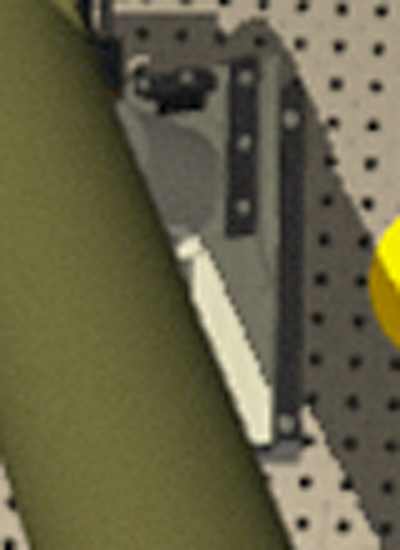

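Force along deck y rose from 2.4 to 5 N over the last 1.6 mm, which matches the buffer's rate. I'll press 1 mm more to confirm, then ease off a little.

Emit:
{"api": "apply_moves", "payload": {
  "moves": [
    [0.1,0,0,1,0],
    [0.1,0,0,1.5,0],
    [0.1,0,0,1.5,0],
    [0.1,0,0,1.5,0]
  ]
}}

```text
time_s: 15.87
position: [0.5794, 0.1322, 0.1205]
tcp_rot: [-0.053, 1.572, 0.053]
force: [-5.2, 0.3, 6.5]
opening: 0.0219
```

```bash
python3 st.py
```

```text
16.0667 [579.4 132.2 120.5] F [-5.89  0.22  5.76] T [-0.133  1.413 -0.163] 0.02171131940449489
```

Emit:
{"api": "apply_moves", "payload": {
  "moves": [
    [0.1,0,0,-1,0],
    [0.1,0,0,-2,0],
    [0.1,0,0,-2,0],
    [0.1,0,0,-2,0]
  ]
}}

```text
time_s: 16.4
position: [0.5786, 0.1316, 0.1205]
tcp_rot: [-0.052, 1.569, 0.053]
force: [-1.8, 0.1, 2.5]
opening: 0.0217
```

```bash
python3 st.py;  python3 -c "
from h import *
print(R.from_rotvec(ctrl.observe()['tcp_rot']).as_matrix().round(4))"
```

```text
16.6 [578.6 131.6 120.5] F [-1.72 -0.25  1.65] T [-0.103  0.327 -0.107] 0.02176328937253232
[[ 8.000e-04 -6.700e-02  9.978e-01]
 [ 1.000e-04  9.978e-01  6.700e-02]
 [-1.000e+00  0.000e+00  8.000e-04]]
```

Now draw off square to the slope: per mm, tx is −0.866 and ty is +0.5.

Emit:
{"api": "apply_moves", "payload": {
  "moves": [
    [0.1,-0.9,0.5,0,0],
    [0.1,-2.6,1.5,0,0],
    [0.1,-4.3,2.5,0,0],
    [0.1,-6.1,3.5,0,0],
    [0.1,-7.8,4.5,0,0],
    [0.1,-9.5,5.5,0,0],
    [0.1,-11.3,6.5,0,0],
    [0.1,-13,7.5,0,0]
  ]
}}

```text
time_s: 17.27
position: [0.5774, 0.1387, 0.1333]
tcp_rot: [-0.053, 1.571, 0.052]
force: [-0.6, -3.9, -10.6]
opening: 0.0213
```

```bash
python3 st.py;  python3 - <<'E'
from h import *
c=ctrl.camera('scene')['pixels']; i=cv2.cvtColor(c,cv2.COLOR_RGB2BGR)[170:300,180:330]
cv2.imwrite('pics/s6.png',cv2.resize(i,None,fx=4.5,fy=4.5,interpolation=cv2.INTER_CUBIC))
E
```

```text
17.4667 [577.6 139.3 133.8] F [-0.78 -4.19 -7.44] T [-0.922  0.266 -0.053] 0.021601745272500843
```

View pics/s6.png

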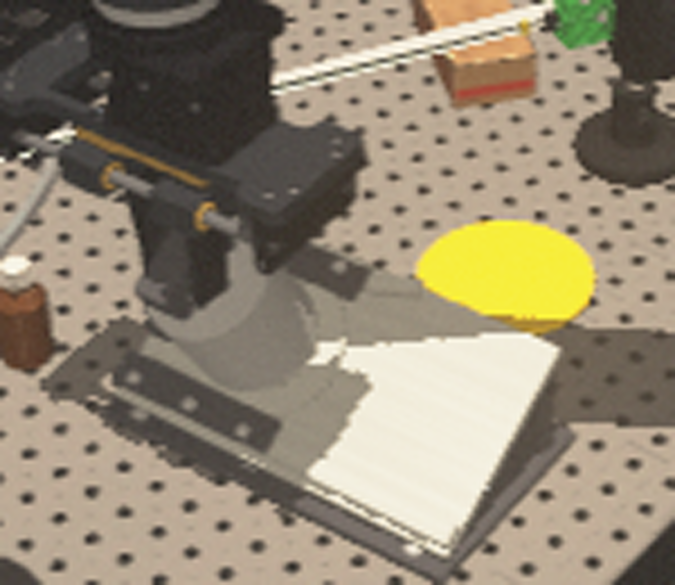

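The pull is 8.5 N along the slope normal and the can is coming off square. Continuing.

Emit:
{"api": "apply_moves", "payload": {
  "moves": [
    [0.1,-2.6,1.5,0,0],
    [0.1,-5.2,3,0,0],
    [0.1,-7.8,4.5,0,0],
    [0.1,-10.4,6,0,0],
    [0.1,-13,7.5,0,0],
    [0.1,-15.6,9,0,0],
    [0.1,-18.2,10.5,0,0],
    [0.1,-20.8,12,0,0],
    [0.1,-22.5,13,0,0],
    [0.1,-24.2,14,0,0],
    [0.1,-26,15,0,0],
    [0.1,-27.7,16,0,0]
  ]
}}

```text
time_s: 18.52
position: [0.5771, 0.1566, 0.1624]
tcp_rot: [-0.053, 1.568, 0.055]
force: [-0.1, -1.0, -3.7]
opening: 0.0217
```

```bash
python3 st.py;  python3 - <<'E'
from h import *
c=ctrl.camera('scene')['pixels']; i=cv2.cvtColor(c,cv2.COLOR_RGB2BGR)[170:300,180:330]
cv2.imwrite('pics/s7.png',cv2.resize(i,None,fx=4.5,fy=4.5,interpolation=cv2.INTER_CUBIC))
E
```

```text
18.7167 [576.9 155.7 161.6] F [ 0.14  0.34 -2.61] T [ 0.034 -0.048  0.009] 0.02190011595820174
```

View pics/s7.png

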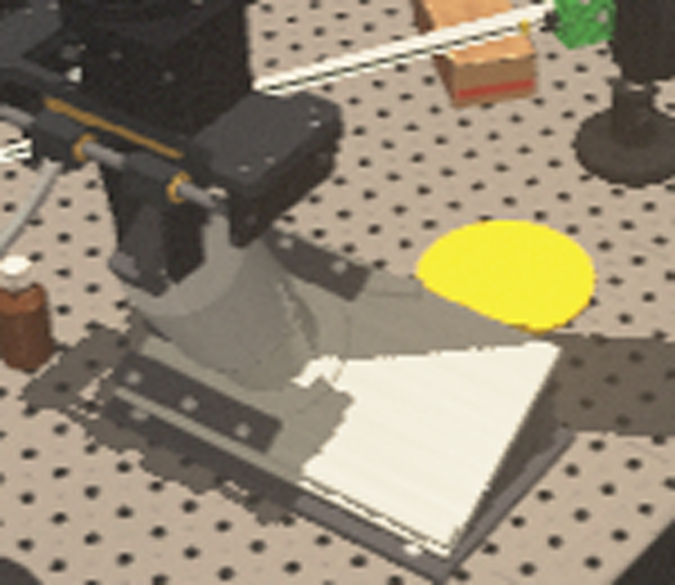

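Emit:
{"api": "apply_moves", "payload": {
  "moves": [
    [0.1,-2.6,1.5,0,0],
    [0.1,-5.2,3,0,0],
    [0.1,-7.8,4.5,0,0],
    [0.1,-10.4,6,0,0],
    [0.1,-13,7.5,0,0],
    [0.1,-15.6,9,0,0],
    [0.1,-18.2,10.5,0,0],
    [0.1,-20.8,12,0,0],
    [0.1,-23.4,13.5,0,0],
    [0.1,-26,15,0,0],
    [0.1,-30.3,17.5,0,0],
    [0.1,-34.6,20,0,0],
    [0.1,-38,22,0,0],
    [0.1,-38,22,0,0]
  ]
}}

```text
time_s: 19.93
position: [0.5754, 0.1782, 0.2003]
tcp_rot: [-0.053, 1.569, 0.054]
force: [-0.3, 0.5, -2.3]
opening: 0.0217
```

```bash
python3 st.py;  python3 - <<'E'
from h import *
c=shot('scene','s8')['pixels']; i=cv2.cvtColor(c,cv2.COLOR_RGB2BGR)[150:320,130:330]
marks('scene',['inner_can','inner_mid','end_stop','outer_mid','outer_can','outer_grip','pad_top','tape_roll'],2)
cv2.imwrite('pics/s8c.png',cv2.resize(i,None,fx=3.5,fy=3.5,interpolation=cv2.INTER_CUBIC))
d=shot('wrist','wrist8'); marks('wrist',['inner_can','inner_mid','end_stop','outer_mid','outer_grip','pad_top','tape_roll'],2)
i=cv2.imread('pics/wrist8.png'); cv2.imwrite('pics/wrist8b.png',cv2.resize(i,(800,600)))
E
```

```text
20.1333 [575.  176.8 199. ] F [-0.05  0.22 -2.77] T [ 0.016 -0.117  0.006] 0.02135508440735906
scene inner_can 0.93 [581.1  79.9  46.1]
scene inner_can 0.69 [457.4 294.2   0.5]
scene inner_mid 0.74 [581.8  94.3  74.6]
scene inner_mid 0.42 [577.6 177.5 217. ]
scene outer_mid 0.72 [575.5 143.  159.1]
scene outer_can 0.68 [575.9 125.4 121.3]
scene outer_can 0.38 [575.1 146.5 158.2]
scene outer_grip 0.93 [579.9 176.1 220.4]
scene outer_grip 0.47 [571.9 124.5 120. ]
scene pad_top 0.97 [603.2 309.3   7.4]
scene pad_top 0.58 [545.3 -95.1   7. ]
scene tape_roll 0.68 [460.3 290.7   1.8]
wrist end_stop 0.34 [462.6 289.9  -0. ]
wrist outer_grip 0.69 [575.3 176.1 219.9]
wrist pad_top 0.93 [600.9 305.7   7.1]
wrist tape_roll 0.82 [458.4 294.3   1.4]
```

View pics/s8c.png

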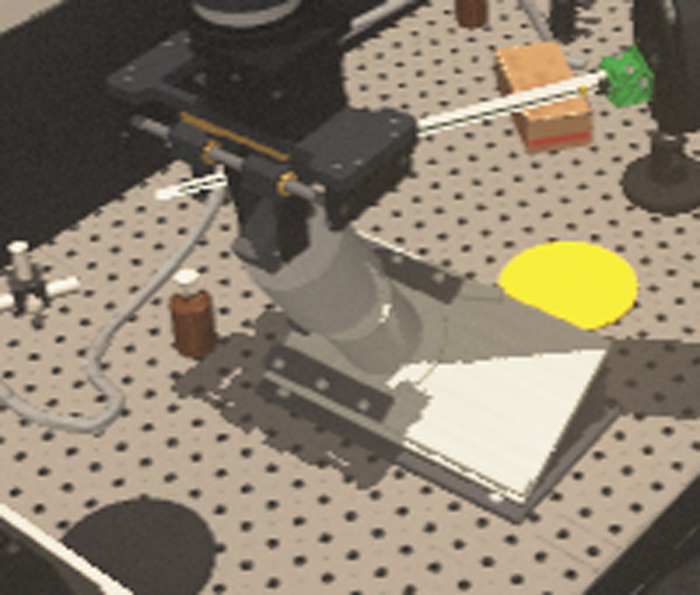

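View pics/wrist8b.png

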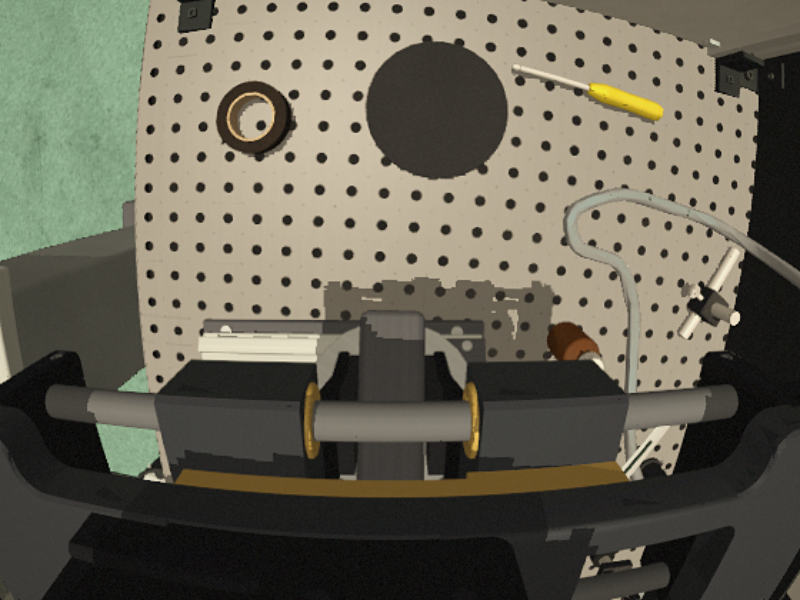

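The outer can is clear of the inner, which stays put under the lips at about (581,80,46). In the wrist picture the black pad is at (437,110), with brackets of the left wall at (195,12) and (735,75). I'll measure the pad centre and the wall before moving there.

```bash
python3 - <<'E'
from h import *
d=ctrl.camera('wrist')
ms=ctrl.masks_of('wrist','pad_top')
for m in ms[:2]:
    mk=m['mask'].astype(np.uint8); ys,xs=np.where(mk); print(m['confidence'],len(xs),xs.mean(),ys.mean())
    c=max(cv2.findContours(mk,0,1)[0],key=len)[:,0]
    P=np.array([onz(d,u,v,.005)[:2] for u,v in c])*1000
    e=cv2.fitEllipse(P.astype(np.float32)); print('ellipse',e)
for u,v in [(195,12),(735,75),(700,40),(215,25),(145,0)]: print(u,v,np.round(onz(d,u*.7,v*.7,0)*1000))
t=ctrl.camera('top'); K=t['camera_matrix']
def tz(u,v,z):
    a=t['pose'][:3,:3]@np.array([(u-K[0,2])/K[0,0],-(v-K[1,2])/K[1,1],-1]);o=t['pose'][:3,3]; return np.round((o+a*(z-o[2])/a[2])*1000)
for u,v in [(146,102),(128,252),(138,180),(122,85),(95,245)]: print(u,v,tz(u,v,0),tz(u,v,.3))
ms=ctrl.masks_of('top','pad_top')
for m in ms[:2]:
    ys,xs=np.where(m['mask']); print('top',len(xs),tz(xs.mean(),ys.mean(),.005))
i=cv2.cvtColor(t['pixels'],cv2.COLOR_RGB2BGR)[60:270,60:260]; cv2.imwrite('pics/t9.png',cv2.resize(i,None,fx=2.8,fy=2.8,interpolation=cv2.INTER_CUBIC))
E
```

```text
0.97 7510 305.16378162450064 76.62117177097204
ellipse ((600.4129638671875, 308.34912109375), (107.3649673461914, 108.42488098144531), 98.34833526611328)
195 12 [397. 391.   0.]
735 75 [884. 397.   0.]
700 40 [839. 419.   0.]
215 25 [418. 377.   0.]
145 0 [346. 409.   0.]
146 102 [892. 406.   0.] [759. 300. 300.]
128 252 [401. 394.   0.] [376. 291. 300.]
138 180 [627. 395.   0.] [553. 292. 300.]
122 85 [947. 493.  -0.] [801. 368. 300.]
95 245 [415. 498.   0.] [387. 371. 300.]
top 976 [546. -93.   5.]
top 110 [585. 349.   5.]
```

View pics/t9.png

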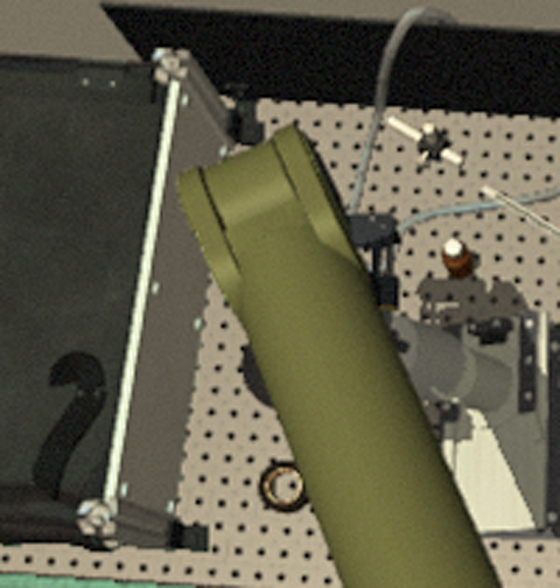

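View pics/s8.png

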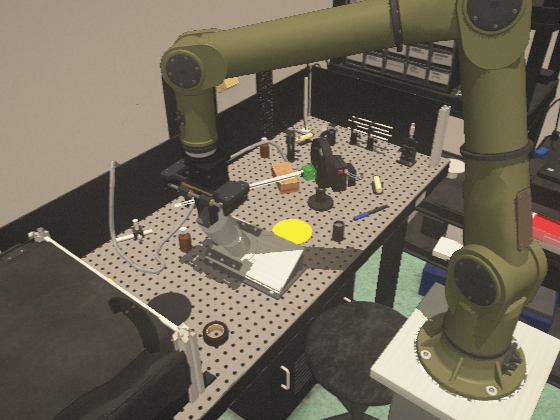

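```bash
python3 - <<'E'
from h import *
s=ctrl.observe(); print(s['joint_positions'].round(2))
def rr(d,u,v):
    K=d['camera_matrix']; a=d['pose'][:3,:3]@np.array([(u-K[0,2])/K[0,0],-(v-K[1,2])/K[1,1],-1]); return a/np.linalg.norm(a),d['pose'][:3,3]
t=ctrl.camera('top');c=ctrl.camera('scene')
for p,q in [((95,245),(183,330)),((122,85),(40,235))]:
    a,o=rr(t,*p);b,w=rr(c,*q)
    x=np.linalg.lstsq(np.c_[a,-b],w-o,rcond=None)[0]; print(np.round((o+a*x[0])*1000),np.round((w+b*x[1])*1000))
E
```

```text
[ 0.31  0.33 -0.8   1.59  0.24  1.33 -0.45]
[398. 420. 183.] [402. 423. 185.]
[864. 422. 170.] [866. 424. 171.]
```

The wall is at y≈420 mm with its top at about 180 mm. To keep the gripper body away from it, I'll touch down on the low rim with the grip at y≈350, pivot the can upright by drawing the handle back in −y, then recentre it. First I carry it over the pad.

Emit:
{"api": "apply_moves", "payload": {
  "moves": [
    [0.1,-10,5,0,0],
    [0.1,-20,10,0,0],
    [0.1,-25,18,2,0],
    [0.1,-25,30,5,0],
    [0.1,-25,45,9,0],
    [0.1,-25,60,12,0],
    [0.1,-25,75,15,0],
    [0.1,-20,90,18,0],
    [0.1,-10,105,21,0],
    [0.1,0,120,24,0],
    [0.1,10,135,27,0],
    [0.1,20,147,30,0],
    [0.1,30,157,33,0],
    [0.1,40,165,34,0],
    [0.1,50,170,34.5,0],
    [0.1,58,171,34.5,0],
    [0.1,65,171,34.5,0],
    [0.1,70,171,34.5,0],
    [0.1,72,171,34.5,0],
    [0.1,72,171,34.5,0]
  ]
}}

```text
time_s: 22.95
position: [0.5983, 0.349, 0.1268]
tcp_rot: [-0.053, 1.571, 0.051]
force: [-0.1, -0.9, -2.8]
opening: 0.0217
```

```bash
python3 st.py;  python3 - <<'E'
from h import *
c=shot('scene','s10')['pixels']; i=cv2.cvtColor(c,cv2.COLOR_RGB2BGR)[190:370,90:290]
marks('scene',['inner_can','inner_mid','end_stop','outer_mid','outer_grip','pad_top'],1)
cv2.imwrite('pics/s10c.png',cv2.resize(i,None,fx=3.3,fy=3.3,interpolation=cv2.INTER_CUBIC))
E
```

```text
23.15 [598.5 350.  128. ] F [ 0.08  0.47 -2.88] T [ 0.055 -0.074 -0.002] 0.021666981648395246
scene inner_can 0.95 [582.5  78.6  43.2]
scene inner_mid 0.62 [581.8  94.6  75.8]
scene end_stop 0.48 [645.2  79.7  49.6]
scene outer_mid 0.75 [602.9 318.1  88.9]
scene outer_grip 0.71 [600.8 351.1 145.7]
scene pad_top 0.86 [542.7 -94.2   9.1]
```

View pics/s10c.png

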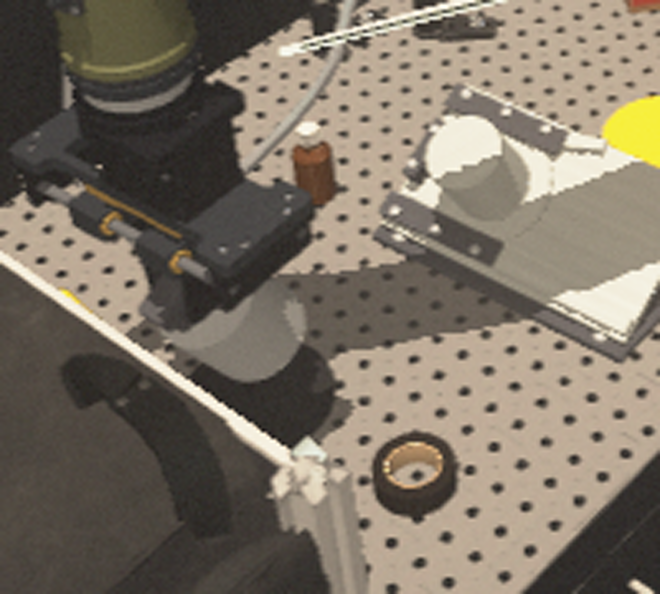

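The inner can stands on the deck under the lips against the stop. The outer can hangs over the pad, still tilted. Lowering now until the rim touches.

Emit:
{"api": "apply_moves", "payload": {
  "moves": [
    [0.1,8,0,0,0],
    [0.1,15,0,0,0],
    [0.1,21,0,0,0],
    [0.1,25,0,0,0],
    [0.1,27,0,0,0],
    [0.1,28,0,0,0],
    [0.1,28,0,0,0],
    [0.1,28,0,0,0]
  ]
}}

```text
time_s: 24.17
position: [0.5981, 0.3502, 0.0994]
tcp_rot: [-0.053, 1.57, 0.053]
force: [-0.1, 0.4, -2.9]
opening: 0.0214
```

Emit:
{"api": "apply_moves", "payload": {
  "moves": [
    [0.1,0.5,0,0,0],
    [0.1,1,0,0,0],
    [0.1,1.5,0,0,0],
    [0.1,2,0,0,0],
    [0.1,2.5,0,0,0],
    [0.1,3,0,0,0],
    [0.1,3,0,0,0]
  ]
}}

```text
time_s: 24.75
position: [0.598, 0.35, 0.096]
tcp_rot: [-0.053, 1.57, 0.053]
force: [-0.2, 0.3, -2.7]
opening: 0.0217
```

```bash
python3 st.py
```

```text
24.95 [598.  350.1  96.2] F [-0.2   0.2  -2.75] T [ 0.037 -0.099  0.002] 0.021848188041253838
```

Emit:
{"api": "apply_moves", "payload": {
  "moves": [
    [0.1,0.5,0,0,0],
    [0.1,1,0,0,0],
    [0.1,1.5,0,0,0],
    [0.1,1.5,0,0,0],
    [0.1,1.5,0,0,0]
  ]
}}

```text
time_s: 25.37
position: [0.598, 0.35, 0.0946]
tcp_rot: [-0.053, 1.57, 0.053]
force: [0.6, 0.2, -2.1]
opening: 0.0215
```

```bash
python3 st.py
```

```text
25.5667 [598.  350.1  94.7] F [ 0.03 -0.07 -2.78] T [ 0.036 -0.098  0.019] 0.021348897681695865
```

Emit:
{"api": "apply_moves", "payload": {
  "moves": [
    [0.1,0.5,0,0,0],
    [0.1,1,0,0,0],
    [0.1,1,0,0,0],
    [0.1,1,0,0,0]
  ]
}}

```text
time_s: 25.9
position: [0.598, 0.35, 0.0936]
tcp_rot: [-0.053, 1.57, 0.053]
force: [0.1, -0.2, -3.2]
opening: 0.0219
```

```bash
python3 st.py
```

```text
26.1 [598.  350.1  93.7] F [-0.27 -0.03 -2.8 ] T [ 0.032 -0.099 -0.008] 0.021654801796308392
```

Emit:
{"api": "apply_moves", "payload": {
  "moves": [
    [0.1,0.5,0,0,0],
    [0.1,1,0,0,0],
    [0.1,1.5,0,0,0],
    [0.1,1.5,0,0,0]
  ]
}}

```text
time_s: 26.43
position: [0.598, 0.35, 0.0921]
tcp_rot: [-0.053, 1.57, 0.053]
force: [-0.1, 0.3, -3.0]
opening: 0.0222
```

```bash
python3 st.py
```

```text
26.6333 [598.  350.   92.2] F [ 0.19 -0.2  -2.39] T [ 0.056 -0.093  0.008] 0.02138267437986793
```

Emit:
{"api": "apply_moves", "payload": {
  "moves": [
    [0.1,0.5,0,0,0],
    [0.1,1,0,0,0],
    [0.1,1,0,0,0],
    [0.1,1,0,0,0]
  ]
}}

```text
time_s: 26.97
position: [0.5981, 0.3503, 0.0915]
tcp_rot: [-0.053, 1.57, 0.053]
force: [0.2, -0.3, -1.6]
opening: 0.0214
```

```bash
python3 st.py
```

```text
27.1667 [598.1 350.2  91.5] F [-0.45  0.49  0.02] T [ 0.034  0.006 -0.017] 0.022087425068886054
```

The rim touched at TCP z≈92 mm with a load of about 2.8 N. Now I pivot the can upright on that edge by moving the handle along an arc in −y.

Emit:
{"api": "apply_moves", "payload": {
  "moves": [
    [0.1,0.7,-1,0,0],
    [0.1,0.7,-3,0,0],
    [0.1,0.5,-5,0,0],
    [0.1,0.3,-7,0,0],
    [0.1,0.1,-9,0,0],
    [0.1,0,-11,0,0],
    [0.1,-0.2,-13,0,0],
    [0.1,-0.3,-15,0,0],
    [0.1,-0.4,-17,0,0],
    [0.1,-0.4,-18.7,0,0],
    [0.1,-0.4,-18.7,0,0]
  ]
}}

```text
time_s: 28.08
position: [0.6002, 0.3319, 0.0933]
tcp_rot: [-0.051, 1.568, 0.054]
force: [-1.1, 2.1, 7.4]
opening: 0.0214
```

```bash
python3 st.py;  python3 - <<'E'
from h import *
c=shot('scene','s11')['pixels']; i=cv2.cvtColor(c,cv2.COLOR_RGB2BGR)[220:340,110:230]
marks('scene',['outer_mid','outer_grip','outer_can'],1)
cv2.imwrite('pics/s11c.png',cv2.resize(i,None,fx=4.5,fy=4.5,interpolation=cv2.INTER_CUBIC))
E
```

```text
28.2833 [600.2 332.1  93.3] F [-0.52  2.68  7.26] T [ 0.671  0.048 -0.035] 0.02158161761363727
scene outer_mid 0.74 [600.1 307.6  45.2]
scene outer_grip 0.56 [605.  332.1 116.3]
scene outer_can 0.75 [596.2 297.1  10.2]
```

View pics/s11c.png

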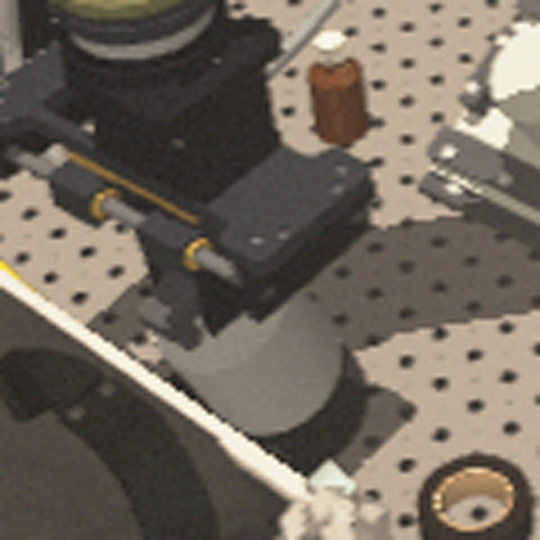

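It is pivoting as planned: the marks give a tilt of about 20°, with 7 N on the wrist. Continuing to about 5°.

Emit:
{"api": "apply_moves", "payload": {
  "moves": [
    [0.1,-0.5,-2,0,0],
    [0.1,-0.5,-4,0,0],
    [0.1,-0.5,-6,0,0],
    [0.1,-0.4,-8,0,0],
    [0.1,-0.2,-10,0,0],
    [0.1,0,-12,0,0],
    [0.1,0.2,-14,0,0],
    [0.1,0.5,-16,0,0],
    [0.1,0.8,-18.8,0,0],
    [0.1,1.2,-21,0,0],
    [0.1,1.6,-23,0,0],
    [0.1,2.2,-26,0,0],
    [0.1,2.7,-28,0,0],
    [0.1,2.7,-28,0,0]
  ]
}}

```text
time_s: 29.65
position: [0.6024, 0.3017, 0.0903]
tcp_rot: [-0.053, 1.568, 0.05]
force: [-0.6, -0.5, 9.0]
opening: 0.0214
```

```bash
python3 st.py;  python3 - <<'E'
from h import *
c=shot('scene','s12')['pixels']; i=cv2.cvtColor(c,cv2.COLOR_RGB2BGR)[220:340,110:230]
marks('scene',['outer_mid','outer_grip','outer_can'],1)
cv2.imwrite('pics/s12c.png',cv2.resize(i,None,fx=4.5,fy=4.5,interpolation=cv2.INTER_CUBIC))
E
```

```text
29.85 [602.3 302.1  90.3] F [-0.93 -0.95  8.49] T [-0.044  0.146 -0.028] 0.021316289274154035
scene outer_mid 0.66 [600.1 292.5  37.7]
scene outer_grip 0.67 [605.4 299.9 110.6]
scene outer_can 0.88 [600.6 293.7  -1.5]
```

View pics/s12c.png

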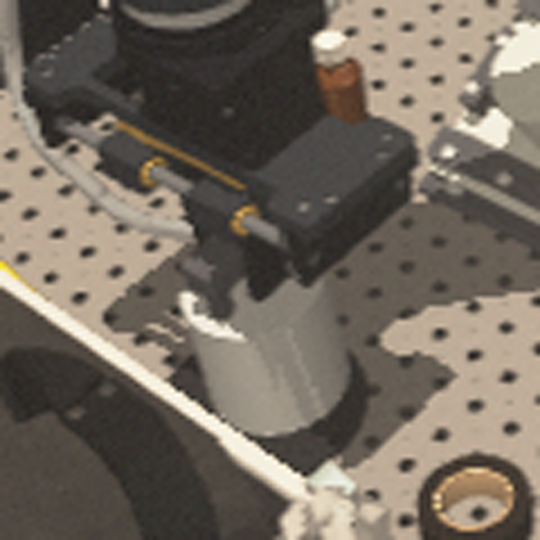

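Emit:
{"api": "apply_moves", "payload": {
  "moves": [
    [0.1,0,-2,0,0],
    [0.1,0.4,-4,0,0],
    [0.1,1,-6,0,0],
    [0.1,1.6,-8,0,0],
    [0.1,2.2,-9.5,0,0],
    [0.1,2.2,-9.5,0,0],
    [0.1,2.2,-9.5,0,0]
  ]
}}

```text
time_s: 30.63
position: [0.6024, 0.2941, 0.0883]
tcp_rot: [-0.052, 1.569, 0.053]
force: [-1.6, 0.6, 8.9]
opening: 0.0218
```

```bash
python3 st.py;  python3 - <<'E'
from h import *
c=shot('scene','s13')['pixels']; i=cv2.cvtColor(c,cv2.COLOR_RGB2BGR)[220:340,110:230]
marks('scene',['outer_mid','outer_grip','outer_can'],1)
cv2.imwrite('pics/s13c.png',cv2.resize(i,None,fx=4.5,fy=4.5,interpolation=cv2.INTER_CUBIC))
E
```

```text
30.8333 [602.3 294.1  88.3] F [-1.51  1.08  8.7 ] T [ 0.378  0.247 -0.077] 0.021500639569139928
scene outer_grip 0.78 [604.7 294.1 108.5]
scene outer_can 0.62 [598.1 293.5  -2.1]
```

View pics/s13c.png

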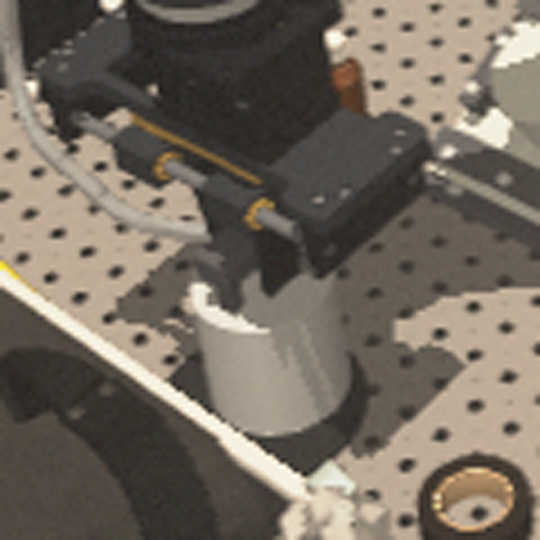

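The can now looks upright: its handle and base are both at y≈294, and the grip is 102 mm above the pad. I'll lift slightly, shift +15 mm in y to the pad centre and hover to measure.

Emit:
{"api": "apply_moves", "payload": {
  "moves": [
    [0.1,-3,0,0,0],
    [0.1,-6,0,0,0],
    [0.1,-9,2,0,0],
    [0.1,-9,5,0,0],
    [0.1,-9,8,-0.5,0],
    [0.1,-9,11,-0.8,0],
    [0.1,-9,13,-0.8,0],
    [0.1,-9,15,-0.8,0],
    [0.1,-9,15,-0.8,0],
    [0.1,-9,15,-0.8,0]
  ]
}}

```text
time_s: 31.87
position: [0.5999, 0.3091, 0.0956]
tcp_rot: [-0.053, 1.57, 0.053]
force: [0.0, 0.8, -2.4]
opening: 0.0215
```

```bash
python3 st.py;  python3 - <<'E'
from h import *
c=shot('scene','s14'); i=cv2.imread('pics/s14.png')[220:340,110:230]
marks('scene',['outer_mid','outer_grip','outer_can','pad_top'],2)
for q in('outer_can','pad_top'):
  for m in ctrl.masks_of('scene',q)[:2]:
    mk=m['mask']; ys,xs=np.where(mk); print(q,m['confidence'],len(xs),xs.min(),xs.max(),ys.min(),ys.max())
cv2.imwrite('pics/s14c.png',cv2.resize(i,None,fx=5,fy=5,interpolation=cv2.INTER_CUBIC))
d=shot('wrist','w14');marks('wrist',['outer_mid','outer_grip','outer_can','pad_top'],2)
i=cv2.imread('pics/w14.png'); cv2.imwrite('pics/w14b.png',cv2.resize(i,(800,600)))
E
```

```text
32.0667 [600.1 308.6  95.7] F [-0.01 -0.02 -2.87] T [-0.032 -0.096 -0.03 ] 0.02176076213949221
scene outer_mid 0.63 [601.3 310.   47.2]
scene outer_grip 0.79 [600.4 309.1 117.6]
scene outer_can 0.63 [597.7 305.1   5.2]
scene outer_can 0.18 [645.2  81.1  46.4]
scene pad_top 0.88 [602.3 306.9   7.6]
scene pad_top 0.56 [544.4 -94.8   6.5]
outer_can 0.65 1138 148 183 273 318
pad_top 0.86 253 149 191 298 324
pad_top 0.6 715 273 312 219 243
wrist outer_grip 0.98 [599.9 307.1 117.6]
wrist outer_can 0.78 [603.1 307.5   9.8]
wrist pad_top 0.36 [600.9 307.5   8.9]
```

View pics/s14c.png

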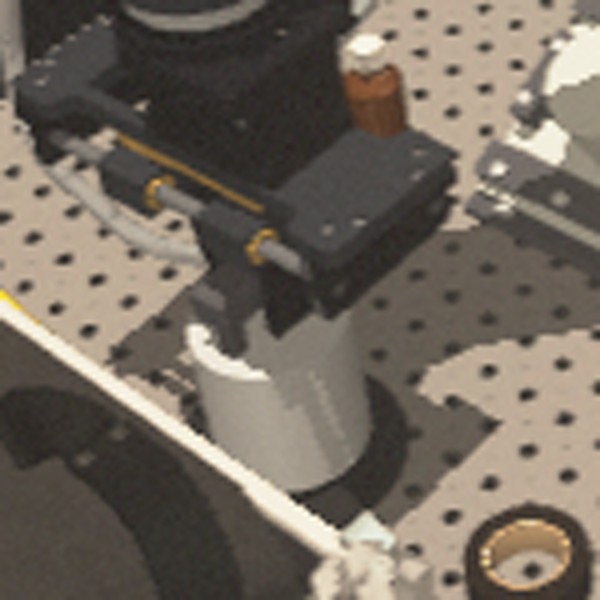

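View pics/w14b.png

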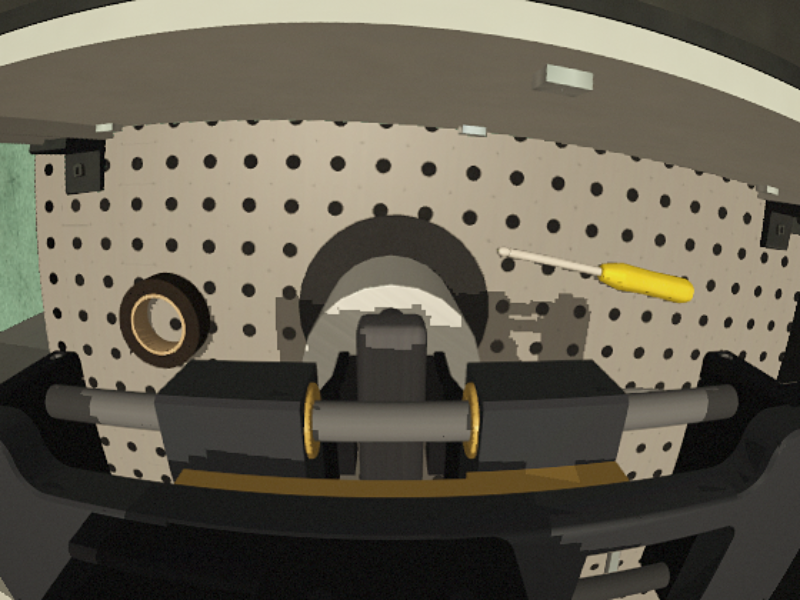

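The can is centred over the pad: both are at about (600.5, 308). I'll lower it gently.

Emit:
{"api": "apply_moves", "payload": {
  "moves": [
    [0.1,2,0,0,0],
    [0.1,3.5,0,0,0],
    [0.1,4.5,0,0,0],
    [0.1,5,0,0,0],
    [0.1,5.4,0,0,0],
    [0.1,5.7,0,0,0],
    [0.1,6,0,0,0],
    [0.1,6,0,0,0]
  ]
}}

```text
time_s: 33.33
position: [0.6, 0.3088, 0.0897]
tcp_rot: [-0.053, 1.57, 0.053]
force: [-0.4, 0.9, -3.1]
opening: 0.0216
```

```bash
python3 st.py
```

```text
33.5333 [600.1 308.9  89.8] F [ 0.41  0.01 -3.17] T [ 0.003 -0.099 -0.011] 0.021615956448569652
```

Emit:
{"api": "apply_moves", "payload": {
  "moves": [
    [0.1,0.3,0,0,0],
    [0.1,0.6,0,0,0],
    [0.1,0.9,0,0,0],
    [0.1,0.9,0,0,0]
  ]
}}

```text
time_s: 33.87
position: [0.6, 0.3089, 0.0889]
tcp_rot: [-0.053, 1.57, 0.053]
force: [0.3, 0.4, -2.6]
opening: 0.0213
```

```bash
python3 st.py
```

```text
34.0667 [600.  308.9  88.9] F [-0.2  -0.12 -2.13] T [-0.014 -0.072  0.014] 0.021634590568314186
```

Emit:
{"api": "apply_moves", "payload": {
  "moves": [
    [0.1,0.3,0,0,0],
    [0.1,0.6,0,0,0],
    [0.1,0.9,0,0,0],
    [0.1,0.9,0,0,0]
  ]
}}

```text
time_s: 34.4
position: [0.6002, 0.3089, 0.0887]
tcp_rot: [-0.053, 1.57, 0.053]
force: [-2.3, -2.1, 3.3]
opening: 0.0215
```

```bash
python3 st.py
```

```text
34.6 [600.2 308.9  88.7] F [-1.52 -2.15  5.35] T [-0.462  0.416  0.014] 0.021686945344014396
```

It is resting firmly on the pad. I'll release and rise straight up.

Emit:
{"api": "apply_moves", "payload": {
  "moves": [
    [0.27,0,0,0,0],
    [0.3,0,0,0,0],
    [0.4,0,0,0,0],
    [0.6,0,0,0,0],
    [0.7,0,0,0,0],
    [0.7,0,0,0,0]
  ]
}}

```text
time_s: 35.1
position: [0.6, 0.309, 0.0877]
tcp_rot: [-0.053, 1.57, 0.053]
force: [0.2, -0.9, -0.0]
opening: 0.0452
```

Emit:
{"api": "apply_moves", "payload": {
  "moves": [
    [0.7,-5,0,0,0],
    [0.7,-15,0,0,0],
    [0.7,-30,0,0,0],
    [0.7,-50,0,0,0],
    [0.7,-70,0,0,0],
    [0.7,-90,0,0,0],
    [0.7,-120,-10,0,0],
    [0.7,-140,-40,0,0],
    [0.7,-150,-70,-20,0],
    [0.7,-150,-100,-40,0],
    [0.7,-150,-100,-40,0],
    [0.7,-150,-100,-40,0]
  ]
}}

```text
time_s: 36.1
position: [0.5672, 0.2041, 0.2399]
tcp_rot: [-0.051, 1.567, 0.048]
force: [-0.1, 1.0, 0.5]
opening: 0.0611
```

```bash
python3 st.py;  python3 - <<'E'
from h import *
c=shot('scene','s15'); i=cv2.imread('pics/s15.png')[180:340,110:310]
q=['outer_mid','outer_grip','outer_can','pad_top','inner_can','inner_mid','end_stop','tape_roll','lens_tube','dropper_bottle','small_carton','filter_box']
marks('scene',q,2)
cv2.imwrite('pics/s15c.png',cv2.resize(i,None,fx=4,fy=3.75,interpolation=cv2.INTER_CUBIC))
d=shot('wrist','w15');marks('wrist',q[:9],1)
i=cv2.imread('pics/w15.png'); cv2.imwrite('pics/w15b.png',cv2.resize(i,(800,600)))
E
```

```text
36.3 [566.9 208.2 238.6] F [-0.48  0.6  -0.17] T [ 0.036 -0.099  0.007] 0.06126702193512404
scene outer_mid 0.72 [600.1 309.1  38.3]
scene outer_mid 0.4 [ 4.628e+02 -4.264e+02 -3.000e-01]
scene outer_grip 0.87 [602.4 306.9 109. ]
scene outer_can 0.7 [595.2 306.1  -1.9]
scene outer_can 0.19 [599.6 305.8  39.2]
scene pad_top 0.76 [600.4 309.4   7.7]
scene pad_top 0.6 [544.4 -94.4   7.1]
scene inner_can 0.59 [581.5  80.9  48.2]
scene inner_mid 0.81 [581.   95.5  75.6]
scene inner_mid 0.29 [601.5 307.6   6.2]
scene end_stop 0.47 [644.9  80.2  49.3]
scene tape_roll 0.96 [459.9 293.9  -0.8]
scene tape_roll 0.61 [ 414.7 -298.2    1.4]
scene lens_tube 0.7 [ 432.5 -154.3    3.1]
scene dropper_bottle 0.76 [729.7 128.8  -4.2]
scene small_carton 0.74 [ 709.5 -276.4   -1. ]
scene small_carton 0.57 [595.9 305.9  -4.4]
wrist outer_grip 0.7 [599.2 309.1 113. ]
wrist outer_can 0.67 [604.7 305.7   3.4]
wrist pad_top 0.57 [599.6 308.8 108.9]
wrist inner_can 0.71 [583.6  78.2  46.3]
wrist end_stop 0.53 [641.6  79.8  52.1]
wrist tape_roll 0.66 [464.8 292.4   2. ]
```

View pics/s15c.png

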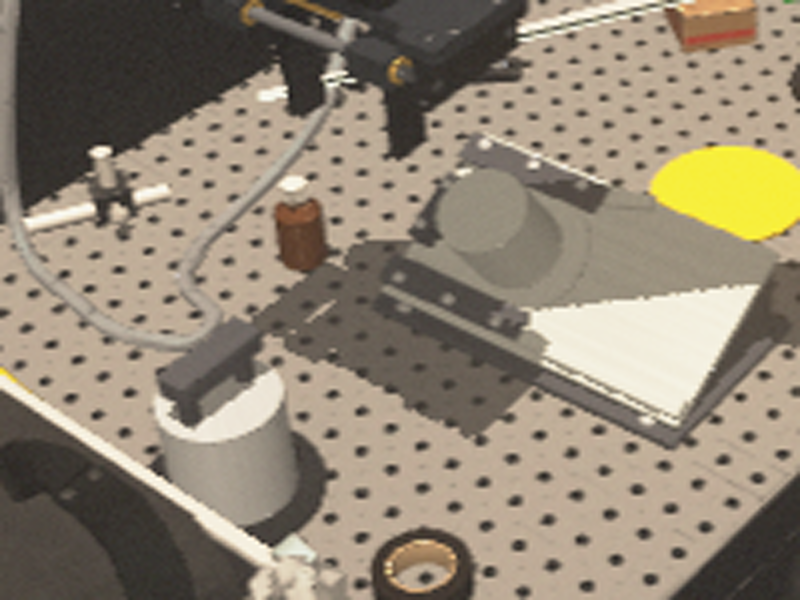

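View pics/w15b.png

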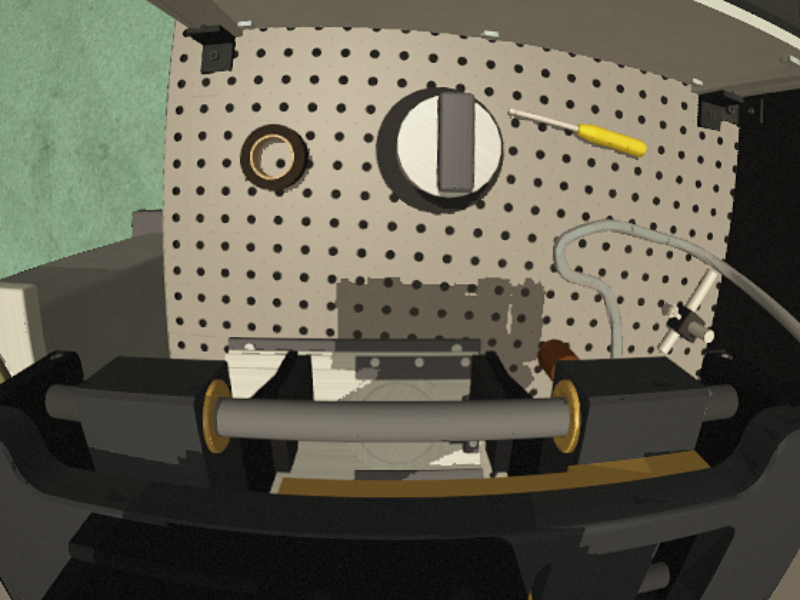

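The outer can stands upright and centred on the black pad. The inner can is under both lips by the stop, and the things around are where they were. Handing in.

```bash
python3 -c "
from plant import ctrl
print(ctrl.finish_job())"
```

```text
the job is handed in; nothing more can be done
None
```

The job is done and handed in at about 36 s, well inside the 64 s limit.

- **Slide and press:** I gripped the handle bar across its width and slid the pair along the deck under the lips. I stopped when the end stop pushed back with about 6 N, then eased off 2 mm.
- **Draw-off:** I pulled the outer can square to the slope by about 90 mm. The pull was about 8.5 N early on and fell to the can's own weight by about 47 mm.
- **Placing:** The tool can only point straight down, so the can hung tilted 30° in the gripper. I touched its low rim on the black pad and pivoted it upright. I then lifted it, centred it, and set it down until I felt contact. The load on the pad reached about 8 N before I let go.

**Last checks:**
- **Outer can:** It stands upright on the black pad. The position readings put it at about (600, 308) mm and the pad centre at about (600, 309) mm.
- **Inner can:** It is under both lips at about (582, 80) mm, 60–63 mm before the stop's origin against a nominal 64 mm. That is within reading error.
- **Surroundings:** The tape roll, tube, bottle and carton read as unmoved. I did not measure the laser module, pen or filter box again at the end, but the arm worked well away from them.

**Disagreements:** the single-image readings scattered by 3–5 mm, for example 595–605 mm in x for the outer can. One wrist-camera reading put the pad top at 109 mm height, but it had picked up the handle instead.

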